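# Shut the lid and the cartridge drawer against dust

### The arm

A 6-joint arm with a two-finger parallel gripper is mounted at the origin on the work surface. World frame = base frame: x ahead of the robot, y to its left, z up, the work surface at z = 0. Lengths are in m, angles in degrees, forces in N, time in s.
With the tool pointing down it reaches from about 0.25 to 0.725 m from the base axis. Payload 9.7 kg.
Tool frame: the origin (TCP) lies at the very end of the fingers, on their centre line; the grasp point (between the pads) lies grasp_offset behind it (grasp_offset is the distance from the TCP to the grasp point, in m); z points along the fingers, y is the line along which they close (so a half turn about z gives the same grasp; the last joint's range is limited). The gripper opens to 85 mm and grips with 20 to 120 N. Pads are 22 mm wide; open, the fingers measure 114 mm over their backs; the gripper's body (76 mm by 85 mm) begins 54 mm behind the grasp point. The pads swing forward as they close: fully open they stand 13 mm farther back than shut.
Start: joints at [-72.193, 4.979, 10.078, 95.1, 0, 90], TCP at [0.168, -0.524, 0.231] pointing down, gripper open.
Joint ranges: [-179.16, 179.16], [-48.56, 103.87], [-65.8, 70.77], [-126.05, 130.52], [-82.76, 87.17], [-180, 180]. Speed limits (degrees/s): [127.2, 127.2, 147.25, 180, 180, 180].

### API

Orientations are given as [roll, pitch, yaw] about the fixed x, y, z axes, in that order (R = Rz(yaw) Ry(pitch) Rx(roll)).
In Python, from workcell import get_obs, camera, calibration, job_done, recognise, cut_out, mark_of, grasp_offset gives the robot as it stands.
- The arm moves only by the tool servo_tool, never from a script. Its argument "moves" is a list of rows, each a list of 3 entries, a list of its own where there are three numbers: the turn, a rotation vector about the tool's x, y, z in degrees, then the shift along the tool's x, y, z in m, then the opening in per cent of the stroke, from 0 (shut) to 100 (fully open). In form: [[[ax, ay, az], [x, y, z], claw], ...]. A call has 1 to 12 rows; each row shifts and turns the commanded pose from where the row before left it, along the tool's axes as they then stand; what a row does not reach is not made up. A row lasts 1/10 s, in which the tool goes at most 50 mm and 8.59 degrees, less where a joint would pass 70% of its speed; a pose out of reach is approached as far as the arm can. A call is refused whole if a number of a shift passes 0.05 or a number of a turn 8.59, either way. A call with a gripper value outside its range is refused whole. The fingers move at their own pace and stop on an object; "force" is the grip in N (left out, the last holds). Time passes only in rows, so rows that do not move let the fingers close. It gives the time, the measured TCP pose, the force, the opening and the grip force at its end, in the units of the state.
- get_obs(): the state, without advancing time (a new reading comes with each control period).
- camera(name): name is "scene" or "top" or "wrist"; returns (picture, depth): 400x640x3 uint8, red, green, blue; 400x640 float32, m along the optical axis (not along the pixel's ray), 0 where there is no reading.
- calibration(name): a dict with "camera_matrix" (3x3 intrinsics, pixels), "dist" ([k1, k2, p1, p2, k3] as OpenCV has them; the pictures are not rectified), "R" (3x3) and "t" (3): a world point X has camera coordinates R X + t. Camera axes: x right, y down, z forward; pixel columns grow to the right and rows downward; lengths in m; the calibration is good to about 2 mm. A picture is of the moment at which its call begins: read the wrist's pose just before it. calibration takes no time and is no camera call; for the wrist camera it gives the pose at the moment of the call.
- job_done(): hands the job in; it is judged then, once.
Trained networks look in the newest picture that a camera, given by its name, has taken for a name from the list of things; names that differ only in an ending like _2 or _b are one class to them, and where a whole thing is asked for, a point or a joint stands for the part that bears it (a point fixed in the world has none). Each returns a list of dicts, best first, with "score" (0 to 1); they miss things now and then, are a little off and sometimes report something else, mostly with a low value. They report only what shows in the picture. A call takes as long as a camera call.
- recognise(name, camera): "xyz" ([x, y, z] in m, in the coordinates of the camera as it stood for that picture, good to about 4 mm: the middle of the surface that is visible of it).
- cut_out(name, camera): "mask" (400x640 bool, what is visible of it).
- mark_of(name, camera): "xyz" ([x, y, z] in m, in the coordinates of the camera as it stood for that picture, good to about 4 mm: a listed point, or the origin of a listed thing).
The state is a dict: "time": time; "q": joint angles; "qd": joint speeds; "joint_efforts": joint torques, N m; "ee_pos": TCP position; "tcp_rot": TCP orientation; "wrist_force": force on the tool from outside, world axes, zero at the start; "torque": the same for the moment, N m; "opening": finger opening in m; "grasp_force": force on a finger pad.
Only numpy, scipy, OpenCV 4.12 (cv2) and the standard library are available. Lean on these libraries where they do the work, as an engineer would, in place of code of your own. Each camera call takes 0.05 s, during which the arm holds its last target. There are 200 camera calls.

### The job

Close the cartridges away from the dust: with the fingertips, gently push the sliding lid of the bamboo box fully shut and push the drawer of the clear cartridge tray fully in, in either order. Only push: do not pinch or lift anything, leave the box standing where it is, and do not disturb the other things on the shelf.

Things in the scene. Friction and masses are not known exactly. Their poses are not given: they have to be found in the camera images.
- shelf: black steel shelf board, 460 x 1040 mm, fixed; its flat top, on which everything stands, is 30 mm above the table. Origin: under its centre, at table height.
- box: bamboo box, 140 (x) x 100 (y) x 72 mm high, 0.6 to 1 kg with its lid, standing loose on the shelf (it slides if its side is pushed with more than a few newtons). Origin: centre of its underside; +x points from its open end to its rear end. The lid slides along its x axis on top of it.
- lid (a joint): how far the bamboo lid is open, m: 0 = shut against its stop, up to 0.09; it slides out over the box's -x end and is pushed shut towards the box's +x. It takes 1 to 2 N to slide, stays where it is left, and cannot be lifted off.
- lid_lip (a point): centre of the outer (-x) upright face of the red-brown wooden lip on the lid's -x end: 84 mm wide (y), 9 mm thick (x), top 9 mm above and lower edge 17 mm below this point; lid's top face 9 mm and side rails 6 mm below it. 78 mm above the box's underside. Axes as the box's: pushing along +x shuts the lid. When shut, this face is flush with the box's -x end.
- tray: clear acrylic cartridge tray: fixed housing 120 (x) x 150 (y) x 55 mm high, with one drawer. Origin: centre of its underside; -x is the side at which the drawer comes out.
- drawer (a joint): how far the cartridge drawer is out, m: 0 = fully in against its stop, up to 0.08; it takes 1 to 2 N to slide, and stays where it is left.
- drawer_front (a point): centre of the outer (-x) upright face of the drawer's brushed aluminium front plate, 150 mm wide (y), 53 mm high (26.5 mm above and below this point), 8 mm thick. Its underside is 2 mm above the shelf. Axes as the tray's: x is the pushing direction that shuts the drawer.
- clamp: brushed aluminium record clamp, round, 76 mm diameter, 46 mm high, loose. Origin: centre of underside.
- screwdriver: yellow plastic screwdriver, 170 mm long, lying loose along its x axis. Origin: underside.
- mirror: small stainless stylus mirror: round disc of 54 mm on a stem with a 52 mm foot, 105 mm high, loose. Origin: centre of underside.
- brush: record brush with a dark wooden back, 22 x 70 x 40 mm, loose. Origin: centre of underside.
- adaptor: brass single-record adaptor, 38 mm diameter, 20 mm high, loose. Origin: centre of underside.
- cleaner: small amber cleaner bottle with white cap, 34 mm diameter, 75 mm high, loose. Origin: centre of underside.
- gauge: black stylus force gauge, 100 x 35 x 17 mm, loose. Origin: centre of underside.

How it is judged:
By the outcome, as a careful person would: the job done as asked, in the order asked, and still so for the second after the job is handed in, with the robot touching nothing.
It also fails if it takes over 48 s, if anything falls off the work surface, if the arm or the gripper's body presses on something with over 40 N, if the wrist force passes 120 N, or if a joint passes its speed limit or range.

## Working session

There is one attempt and no reset: what is moved stays moved. The work goes in short steps, Python scripts to look and compute and a tool call to move; the robot and the scene stay as the last step left them, time stands still between calls to the robot, and variables do not carry over. Pictures are saved under pics/ and viewed, at most 10 in all, crops included, and the job is handed in when it is done.

Besides the shell and the picture viewer there is one more tool, called by a JSON object that holds its "api" and its "payload". servo_tool: Moves the arm, as the interface text tells. Its arguments: {"type":"object","properties":{"moves":{"type":"array"},"force":{"type":"number"}},"required":["moves"]}

```bash
mkdir -p pics; cat > h.py <<'E'
import numpy as np, cv2
from workcell import *
def world(name,p):
    c=calibration(name); return np.array(c["R"]).T@(np.array(p)-np.array(c["t"]))
def marks(cam,names,f=mark_of):
    for n in names:
        for d in f(n,cam)[:2]:
            print(cam,n,f.__name__,world(cam,d["xyz"]).round(3),round(d["score"],2))
def cloud(cam,depth,mask):
    c=calibration(cam);v,u=np.nonzero(mask&(depth>0))
    p=cv2.undistortPoints(np.stack([u,v],1).astype(np.float64)[:,None],np.array(c["camera_matrix"]),np.array(c["dist"]))[:,0]
    z=depth[v,u].astype(float);P=np.c_[p*z[:,None],z]
    return (P-np.array(c["t"]))@np.array(c["R"])
E
python3 - <<'E'
from h import *
o=get_obs();print(o["ee_pos"],o["tcp_rot"],o["time"],grasp_offset)
for cam in("scene","top"):
    im,d=camera(cam);cv2.imwrite(f"pics/{cam}0.png",im[:,:,::-1]);np.save(cam+"d.npy",d)
    marks(cam,["box","lid_lip","tray","drawer_front"]+(["clamp","screwdriver","mirror","brush","adaptor","cleaner","gauge"] if cam=="top" else []))
    for n in("box","lid","tray","drawer"):
        for m in cut_out(n,cam)[:1]:
            P=cloud(cam,d,m["mask"]);print(n,m["score"],len(P),np.percentile(P,[2,50,98],axis=0).round(3).tolist())
print(get_obs()["time"])
E
```

```text
[ 0.16812213 -0.52341075  0.23058789] [-1.79923359e+02 -8.06326530e-04  1.78066772e+01] 0.0 0.0187
scene box call [ 0.635 -0.184  0.03 ] 0.8
scene lid_lip call [ 0.515 -0.26   0.109] 0.91
scene lid_lip call [0.576 0.474 0.031] 0.38
scene tray call [0.646 0.201 0.032] 0.59
scene drawer_front call [0.543 0.188 0.058] 0.87
scene drawer_front call [0.577 0.473 0.026] 0.4
box 0.7 4340 [[0.512, -0.28, 0.029], [0.623, -0.212, 0.096], [0.719, -0.118, 0.115]]
lid 0.64 1701 [[0.507, -0.289, 0.095], [0.569, -0.229, 0.098], [0.636, -0.17, 0.116]]
tray 0.85 2567 [[0.542, 0.116, 0.031], [0.64, 0.17, 0.082], [0.717, 0.27, 0.086]]
drawer 0.57 608 [[0.536, 0.11, 0.031], [0.558, 0.172, 0.057], [0.595, 0.258, 0.086]]
top box call [ 0.64  -0.186  0.031] 0.59
top lid_lip call [ 0.516 -0.255  0.113] 0.94
top lid_lip call [0.651 0.198 0.034] 0.72
top tray call [0.65  0.202 0.035] 0.56
top clamp call [ 0.638 -0.188  0.031] 0.6
top clamp call [0.673 0.01  0.032] 0.57
top screwdriver call [0.576 0.475 0.031] 0.76
top mirror call [0.783 0.046 0.033] 0.84
top mirror call [0.671 0.007 0.033] 0.42
top brush call [ 0.776 -0.054  0.031] 0.55
top adaptor call [ 0.781 -0.164  0.03 ] 0.67
top cleaner call [0.787 0.158 0.031] 0.6
top gauge call [ 0.591 -0.465  0.029] 0.94
box 0.71 3089 [[0.509, -0.275, 0.035], [0.611, -0.202, 0.099], [0.709, -0.118, 0.117]]
lid 0.56 1589 [[0.504, -0.28, 0.096], [0.569, -0.225, 0.1], [0.634, -0.17, 0.119]]
tray 0.94 3572 [[0.541, 0.123, 0.036], [0.626, 0.196, 0.085], [0.71, 0.269, 0.09]]
drawer 0.97 965 [[0.538, 0.121, 0.037], [0.567, 0.19, 0.057], [0.597, 0.254, 0.088]]
1.25
```

View pictures.

View pics/scene0.png

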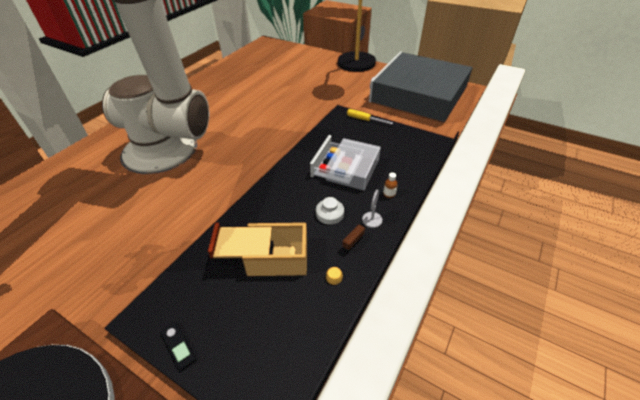

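View pics/top0.png

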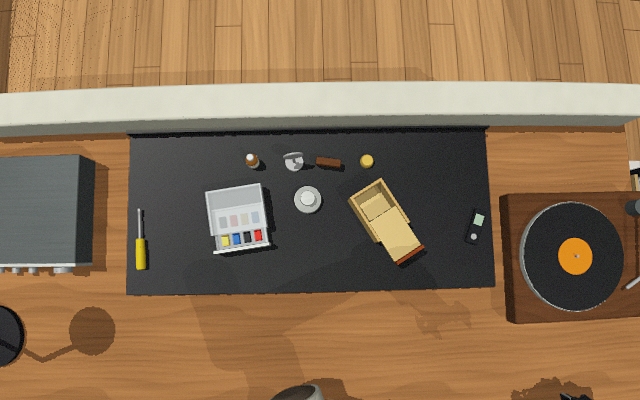

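```bash
python3 - <<'E'
from h import *
d=np.load("topd.npy");P=cloud("top",d,np.ones(d.shape,bool))
def sel(lo,hi):return P[np.all((P>lo)&(P<hi),axis=1)]
def yaw(Q):
    r=cv2.minAreaRect((Q[:,:2]*1000).astype(np.float32));print(len(Q),np.round(r[0],1),np.round(r[1],1),round(r[2],1),cv2.boxPoints(r).round(0).tolist())
print("lid top z");yaw(sel([.48,-.32,.093],[.75,-.08,.13]))
print("lip");yaw(sel([.48,-.32,.109],[.6,-.2,.13]))
print("tray top");yaw(sel([.5,.09,.075],[.74,.3,.1]))
print("drawer front");yaw(sel([.5,.09,.075],[.565,.3,.1]))
E
```

```text
lid top z
2053 [ 606.2 -203.2] [216.9 101.1] 31.2 [[487.0, -216.0], [540.0, -303.0], [725.0, -190.0], [673.0, -104.0]]
lip
121 [ 517.6 -255.9] [10.3 82. ] 31.7 [[492.0, -224.0], [535.0, -294.0], [543.0, -288.0], [500.0, -218.0]]
tray top
2659 [625.6 197.2] [170.7 149.7] 8.1 [[531.0, 259.0], [552.0, 111.0], [721.0, 135.0], [700.0, 283.0]]
drawer front
179 [545.7 185.2] [  8.5 148.1] 8.4 [[531.0, 258.0], [552.0, 111.0], [561.0, 113.0], [539.0, 259.0]]
```

The scene view shows the box with its red lip at about (213, 242) and the tray with its drawer out at about (320, 160). The top view agrees: lip at (410, 255), drawer front at (243, 250), and nothing standing in front of either. From the top view, the box yaw is about 31.4° with the lid about 77 mm open, and the tray yaw is about 8.3° with the drawer about 51 mm out. I'll do the lid first.

{"api": "servo_tool", "payload": {"moves": [[[0, 0, -6.8], [0, 0, 0], 0], [[0, 0, -6.8], [0, 0, 0], 0], [[0, 0, 0], [0.0375, -0.0045, 0], 0], [[0, 0, 0], [0.0375, -0.0045, 0], 0], [[0, 0, 0], [0.0375, -0.0045, 0], 0], [[0, 0, 0], [0.0375, -0.0045, 0], 0], [[0, 0, 0], [0.0375, -0.0045, 0], 0], [[0, 0, 0], [0.0375, -0.0045, 0], 0], [[0, 0, 0], [0.0375, -0.0045, 0], 0], [[0, 0, 0], [0.0375, -0.0045, 0], 0], [[0, 0, 0], [0.0375, -0.0045, 0], 0], [[0, 0, 0], [0.0375, -0.0045, 0], 0]], "force": 20}}

```text
time: 2.45
ee_pos: [0.4659, -0.2887, 0.2314]
tcp_rot: [180.0, -0.0, 31.4]
wrist_force: [0.3, -0.4, -0.1]
opening: 0.0002
grasp_force: 0.0
```

{"api": "servo_tool", "payload": {"moves": [[[0, 0, 0], [0, 0, 0.035], 0], [[0, 0, 0], [0, 0, 0.035], 0], [[0, 0, 0], [0, 0, 0.035], 0], [[0, 0, 0], [0, 0, 0.026], 0], [[0, 0, 0], [0, 0, 0], 0]]}}

```text
time: 2.95
ee_pos: [0.463, -0.2886, 0.0965]
tcp_rot: [-179.7, 0.2, 31.4]
wrist_force: [-1.1, 0.1, 0.2]
opening: 0.0002
grasp_force: 0.0
```

```bash
cat > lid.py <<'E'
from h import *
import sys
o=get_obs();print(o["ee_pos"].round(4) if hasattr(o["ee_pos"],'round') else o["ee_pos"],o["wrist_force"],o["time"])
im,d=camera("wrist");cv2.imwrite(f"pics/w{sys.argv[1]}.png",im[:,:,::-1])
marks("wrist",["lid_lip","drawer_front"])
im,d=camera("top");cv2.imwrite(f"pics/t{sys.argv[1]}.png",im[:,:,::-1]);P=cloud("top",d,np.ones(d.shape,bool))
marks("top",["box","lid_lip","tray","drawer_front"])
for n,lo,hi in(("box",[.48,-.32,.093],[.75,-.08,.112]),("tray",[.5,.09,.075],[.74,.3,.1])):
    Q=P[np.all((P>lo)&(P<hi),axis=1)]
    r=cv2.minAreaRect((Q[:,:2]*1000).astype(np.float32));print(n,np.round(r[0],1),np.round(r[1],1),round(r[2],1))
E
python3 lid.py 1
```

```text
[ 0.463  -0.2886  0.0965] [-1.07054948  0.11899915  0.2335675 ] 2.95
wrist lid_lip call [ 0.516 -0.258  0.109] 0.92
top box call [ 0.641 -0.188  0.029] 0.69
top lid_lip call [ 0.514 -0.255  0.11 ] 0.83
top tray call [0.649 0.202 0.033] 0.84
top tray call [0.786 0.046 0.029] 0.65
top drawer_front call [0.543 0.183 0.059] 0.91
box [ 607.  -202.7] [214.7 101.5] 31.1
tray [625.7 196.9] [170.6 149.4] 8.1
```

{"api": "servo_tool", "payload": {"moves": [[[0, 0, 0], [0.01, 0, -0.003], 0], [[0, 0, 0], [0.01, 0, 0], 0], [[0, 0, 0], [0.01, 0, 0], 0], [[0, 0, 0], [0.005, 0, 0], 0], [[0, 0, 0], [0.005, 0, 0], 0], [[0, 0, 0], [0.005, 0, 0], 0], [[0, 0, 0], [0.005, 0, 0], 0], [[0, 0, 0], [0.005, 0, 0], 0], [[0, 0, 0], [0, 0, 0], 0]]}}

```text
time: 4.25
ee_pos: [0.5121, -0.2609, 0.1032]
tcp_rot: [-180.0, -0.0, 31.4]
wrist_force: [-0.7, -0.1, 0.3]
opening: 0.0003
grasp_force: 0.0
```

```bash
python3 lid.py 2
```

```text
[ 0.5121 -0.2609  0.1032] [-0.65116745 -0.11640004  0.25833176] 4.25
wrist lid_lip call [ 0.52  -0.255  0.107] 0.7
top box call [ 0.643 -0.187  0.03 ] 0.58
top lid_lip call [ 0.519 -0.253  0.111] 0.79
top tray call [0.651 0.203 0.032] 0.71
top drawer_front call [0.542 0.182 0.057] 0.92
top drawer_front call [0.786 0.048 0.031] 0.28
box [ 611.2 -200.4] [205.4 101.6] 31.2
tray [626.  197.2] [170.7 149.7] 8.4
```

View pics/w2.png

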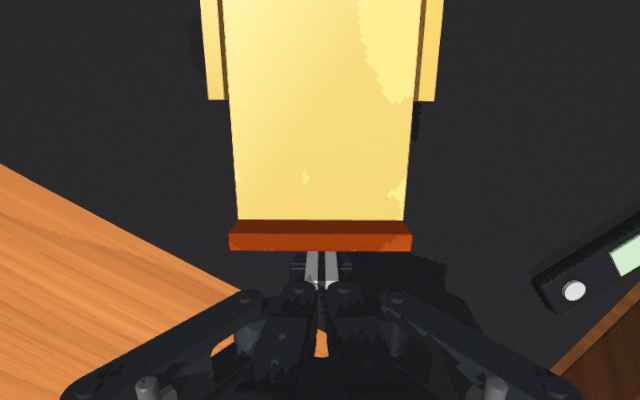

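The closed fingertips touch the lip at its middle, about (320, 240), and the lid has already moved. I'll keep pushing.

{"api": "servo_tool", "payload": {"moves": [[[0, 0, 0], [0.005, 0, 0.002], 0], [[0, 0, 0], [0.005, 0, 0], 0], [[0, 0, 0], [0.005, 0, 0], 0], [[0, 0, 0], [0.005, 0, 0], 0], [[0, 0, 0], [0.005, 0, 0], 0], [[0, 0, 0], [0.005, 0, 0], 0], [[0, 0, 0], [0.005, 0, 0], 0], [[0, 0, 0], [0.005, 0, 0], 0], [[0, 0, 0], [0.005, 0, 0], 0], [[0, 0, 0], [0.005, 0, 0], 0], [[0, 0, 0], [0, 0, 0], 0], [[0, 0, 0], [0, 0, 0], 0]]}}

```text
time: 5.85
ee_pos: [0.5546, -0.2349, 0.1013]
tcp_rot: [-180.0, -0.0, 31.4]
wrist_force: [-0.7, -0.2, -0.1]
opening: -0.0003
grasp_force: 0.0
```

```bash
python3 lid.py 3
```

```text
[ 0.5546 -0.2349  0.1013] [-0.72227233 -0.18208631 -0.09415211] 5.85
wrist lid_lip call [ 0.565 -0.229  0.106] 0.86
top box call [ 0.639 -0.186  0.031] 0.56
top lid_lip call [ 0.565 -0.23   0.11 ] 0.72
top tray call [0.65  0.202 0.035] 0.95
top tray call [0.785 0.046 0.033] 0.45
top drawer_front call [0.544 0.184 0.059] 0.96
box [ 632.5 -187.4] [155.6 101.6] 31.2
tray [625.5 197.2] [170.5 149.7] 8.1
```

View pics/w3.png

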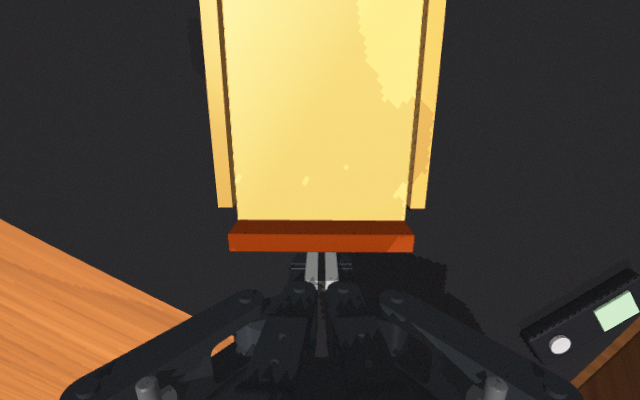

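The lip is about 15 mm from the box's end (rails end at row 208, lip at about 235). I'll go on more slowly.

{"api": "servo_tool", "payload": {"moves": [[[0, 0, 0], [0.003, 0, 0], 0], [[0, 0, 0], [0.003, 0, 0], 0], [[0, 0, 0], [0.003, 0, 0], 0], [[0, 0, 0], [0.002, 0, 0], 0], [[0, 0, 0], [0.001, 0, 0], 0], [[0, 0, 0], [0.001, 0, 0], 0], [[0, 0, 0], [0, 0, 0], 0], [[0, 0, 0], [0, 0, 0], 0]]}}

```text
time: 7.05
ee_pos: [0.5655, -0.2282, 0.1012]
tcp_rot: [-180.0, -0.0, 31.4]
wrist_force: [-0.3, -0.1, 1.3]
opening: 0.0001
grasp_force: 0.0
```

```bash
python3 lid.py 4
```

```text
[ 0.5655 -0.2282  0.1012] [-0.31241293 -0.09218464  1.30473285] 7.05
wrist lid_lip call [ 0.574 -0.224  0.106] 0.84
top box call [ 0.639 -0.184  0.031] 0.79
top lid_lip call [ 0.572 -0.221  0.11 ] 0.94
top tray call [0.651 0.202 0.033] 0.8
top drawer_front call [0.543 0.183 0.056] 0.92
top drawer_front call [0.65  0.205 0.035] 0.74
box [ 637.6 -184.2] [143.4 101.6] 31.1
tray [626.  196.9] [171.2 149.4] 8.3
```

View pics/w4.png

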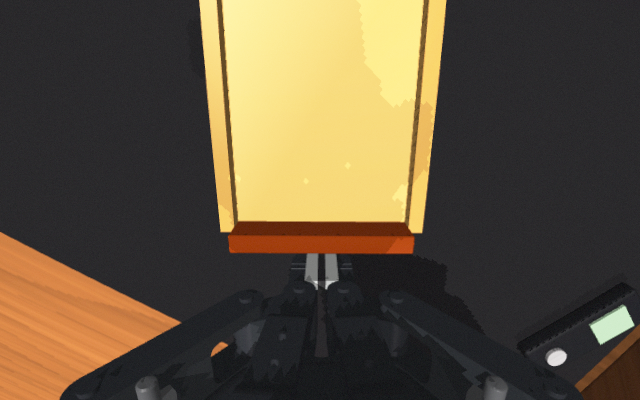

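{"api": "servo_tool", "payload": {"moves": [[[0, 0, 0], [0.001, 0, 0], 0], [[0, 0, 0], [0.001, 0, 0], 0], [[0, 0, 0], [0.001, 0, 0], 0], [[0, 0, 0], [0.001, 0, 0], 0], [[0, 0, 0], [0, 0, 0], 0]]}}

```text
time: 7.95
ee_pos: [0.5691, -0.2262, 0.1013]
tcp_rot: [180.0, -0.0, 31.4]
wrist_force: [-1.0, 0.5, 1.0]
opening: -0.0002
grasp_force: 0.1
```

{"api": "servo_tool", "payload": {"moves": [[[0, 0, 0], [0.0005, 0, 0], 0], [[0, 0, 0], [0, 0, 0], 0]]}}

```text
time: 8.15
ee_pos: [0.5694, -0.226, 0.1013]
tcp_rot: [180.0, 0.0, 31.4]
wrist_force: [-0.1, -0.5, 0.6]
opening: 0.0002
grasp_force: 0.4
```

{"api": "servo_tool", "payload": {"moves": [[[0, 0, 0], [0.0005, 0, 0], 0], [[0, 0, 0], [0, 0, 0], 0]]}}

```text
time: 8.35
ee_pos: [0.5694, -0.2259, 0.1013]
tcp_rot: [-180.0, 0.0, 31.4]
wrist_force: [-2.9, -2.3, 1.0]
opening: -0.0003
grasp_force: 2.2
```

```bash
python3 - <<'E'
from h import *
im,d=camera("wrist");cv2.imwrite("pics/w5.png",im[:,:,::-1])
a=cv2.imread("pics/w4.png")
for x in (a,im[:,:,::-1]):
    g=x.sum(2).astype(int); print([int(np.argmin(np.diff(g[200:270,c])))+200 for c in (222,224,226,417,420)], get_obs()["wrist_force"])
E
```

```text
[231, 231, 231, 232, 232] [-3.51114841 -2.28788937  1.69791709]
[239, 239, 239, 240, 240] [-3.51114841 -2.28788937  1.69791709]
```

View pics/w5.png

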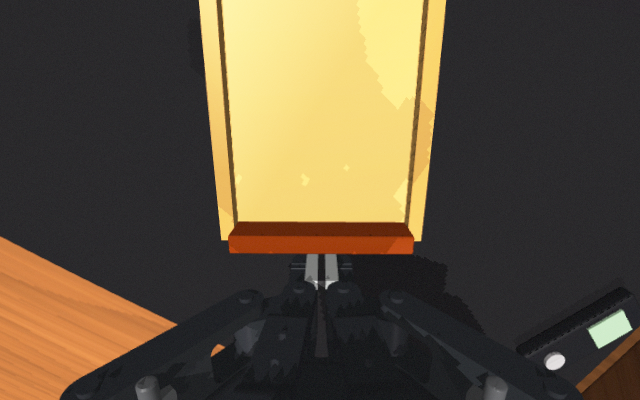

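{"api": "servo_tool", "payload": {"moves": [[[0, 0, 0], [0.0003, 0, 0], 0], [[0, 0, 0], [0, 0, 0], 0]]}}

```text
time: 8.6
ee_pos: [0.5695, -0.2259, 0.1013]
tcp_rot: [-180.0, 0.1, 31.4]
wrist_force: [-4.9, -3.7, 2.3]
opening: -0.0001
grasp_force: 3.2
```

```bash
python3 - <<'E'
from h import *
im,d=camera("wrist");c=calibration("wrist");K=np.array(c["camera_matrix"]);R=np.array(c["R"]);t=np.array(c["t"])
C=-R.T@t;u=np.array([np.cos(np.radians(31.2)),np.sin(np.radians(31.2)),0])
g=im.astype(int)
for cols,z,nm in(((222,224,226,417,420),.102,"rail end"),((250,270,375,400),.117,"lip outer")):
    for x in cols:
        r=int(np.argmin(np.diff(g[200:275,x].sum(1))))+200.5
        p=cv2.undistortPoints(np.array([[[x,r]]],float),K,np.array(c["dist"]))[0,0]
        v=R.T@np.array([p[0],p[1],1]);X=C+v*(z-C[2])/v[2];print(nm,x,r,X.round(4),round(X@u*1000,1))
print(C)
marks("top",["box"])
im,d=camera("top");P=cloud("top",d,np.ones(d.shape,bool));marks("top",["box","lid_lip"])
Q=P[np.all((P>[.48,-.32,.093])&(P<[.75,-.08,.112]),axis=1)]
r=cv2.minAreaRect((Q[:,:2]*1000).astype(np.float32));print(np.round(r[0],1),np.round(r[1],1),r[2],cv2.boxPoints(r).tolist(),get_obs()["wrist_force"])
E
```

```text
rail end 222 239.5 [ 0.5542 -0.1771  0.102 ] 382.3
rail end 224 239.5 [ 0.5547 -0.1779  0.102 ] 382.3
rail end 226 239.5 [ 0.5552 -0.1788  0.102 ] 382.3
rail end 417 240.5 [ 0.6042 -0.2602  0.102 ] 382.0
rail end 420 240.5 [ 0.605  -0.2615  0.102 ] 382.0
lip outer 250 221.5 [ 0.577  -0.1846  0.117 ] 397.9
lip outer 270 221.5 [ 0.5816 -0.1921  0.117 ] 398.0
lip outer 375 221.5 [ 0.6053 -0.231   0.117 ] 398.1
lip outer 400 221.5 [ 0.611  -0.2404  0.117 ] 398.1
[ 0.63571591 -0.18515739  0.24281081]
top box call [ 0.639 -0.184  0.031] 0.79
top box call [ 0.641 -0.189  0.031] 0.76
top lid_lip call [ 0.577 -0.217  0.111] 0.71
[ 639.4 -183.4] [139.7 101.8] 31.485071182250977 [[553.2916870117188, -176.47372436523438], [606.4620971679688, -263.2907409667969], [725.5853881835938, -190.33456420898438], [672.4149780273438, -103.51754760742188]] [-5.27461925 -2.80542943  1.57253553]
```

The wrist view shows the lip seated between the rail ends. The top view gives a box length of 139.7 mm (140 when shut), and the force rose to about 6 N while the tip stalled, so the lid is shut. I'll back off and move to the drawer.

{"api": "servo_tool", "payload": {"moves": [[[0, 0, 0], [-0.005, 0, 0], 0], [[0, 0, 0], [-0.01, 0, 0], 0], [[0, 0, 0], [-0.015, 0, 0], 0], [[0, 0, 0], [0, 0, -0.04], 0], [[0, 0, 0], [0, 0, -0.04], 0], [[0, 0, 0], [0, 0, -0.03], 0], [[0, 0, 7.7], [0, 0, 0], 0], [[0, 0, 7.7], [0, 0, 0], 0], [[0, 0, 7.7], [0, 0, 0], 0], [[0, 0, 0], [0, -0.04, 0], 0], [[0, 0, 0], [0, -0.04, 0], 0], [[0, 0, 0], [0, -0.04, 0], 0]]}}

```text
time: 10.05
ee_pos: [0.526, -0.122, 0.2112]
tcp_rot: [-180.0, -0.0, 8.2]
wrist_force: [0.9, 1.2, -0.3]
opening: 0.0002
grasp_force: 0.0
```

{"api": "servo_tool", "payload": {"moves": [[[0, 0, 0], [0, -0.043, 0], 0], [[0, 0, 0], [0, -0.043, 0], 0], [[0, 0, 0], [0, -0.043, 0], 0], [[0, 0, 0], [0, -0.043, 0], 0], [[0, 0, 0], [0, -0.043, 0], 0], [[0, 0, 0], [0, -0.043, 0], 0], [[0, 0, 0], [0, -0.043, 0], 0], [[0, 0, 0], [0, 0, 0], 0]]}}

```text
time: 10.85
ee_pos: [0.491, 0.1231, 0.2128]
tcp_rot: [-177.6, -0.0, 12.8]
wrist_force: [0.0, -0.0, 0.1]
opening: -0.0001
grasp_force: 0.0
```

```bash
python3 lid.py 6
```

```text
[0.491  0.1231 0.2128] [ 0.02424212 -0.02717528  0.06594079] 10.85
wrist lid_lip call [ 0.653 -0.002 -0.001] 0.7
wrist drawer_front call [0.544 0.184 0.058] 0.89
top box call [ 0.642 -0.187  0.028] 0.78
top lid_lip call [ 0.579 -0.219  0.113] 0.59
top tray call [0.653 0.202 0.035] 0.87
top tray call [ 0.578 -0.217  0.112] 0.55
top drawer_front call [0.546 0.182 0.057] 0.63
box [ 639.4 -183.2] [139.6 101.4] 31.3
tray [627.1 197.2] [168.5 149.5] 8.0
```

{"api": "servo_tool", "payload": {"moves": [[[0, 0, 0], [0, 0, 0], 0], [[0, 0, 0], [0, 0, 0], 0], [[0, 0, 0], [0, 0, 0], 0]]}}

```text
time: 11.55
ee_pos: [0.4916, 0.1221, 0.2126]
tcp_rot: [-177.7, 0.0, 12.7]
wrist_force: [-0.3, 0.3, -0.3]
opening: 0.0001
grasp_force: 0.0
```

```bash
python3 -c "
from workcell import *
o=get_obs();print(o['q'],o['ee_pos'],o['tcp_rot'],o['time'])"
```

```text
[ 12.64018074  -1.31743852   1.51194181  92.86814749   2.31762372
 179.93850168] [0.49164026 0.1220681  0.21258714] [-1.77682336e+02  3.62801943e-02  1.27016288e+01] 11.55
```

Joint 6 is at its 180° limit, so I can't get yaw 8° here. I'll use a yaw of about 21.5° instead and still push along the tray's axis. A flat plate takes that well.

{"api": "servo_tool", "payload": {"moves": [[[0, 0, -4.4], [0, 0, 0], 0], [[0, 0, -4.4], [0, 0, 0], 0], [[-2.3, 0, 0], [0, 0, 0], 0], [[0, 0, 0], [0, 0, 0], 0], [[0, 0, 0], [0, 0, 0], 0]]}}

```text
time: 12.05
ee_pos: [0.4915, 0.1224, 0.2127]
tcp_rot: [-180.0, -0.3, 21.5]
wrist_force: [-0.1, 0.4, 0.6]
opening: 0.0
grasp_force: 0.0
```

{"api": "servo_tool", "payload": {"moves": [[[0, 0, 0], [0.005, -0.026, 0], 0], [[0, 0, 0], [0.005, -0.026, 0], 0], [[0, 0, 0], [0, 0, 0], 0], [[0, 0, 0], [0, 0, 0.04], 0], [[0, 0, 0], [0, 0, 0.04], 0], [[0, 0, 0], [0, 0, 0.04], 0], [[0, 0, 0], [0, 0, 0.03], 0], [[0, 0, 0], [0, 0, 0.01], 0], [[0, 0, 0], [0, 0, 0], 0], [[0, 0, 0], [0, 0, 0], 0]]}}

```text
time: 13.05
ee_pos: [0.4836, 0.1746, 0.0543]
tcp_rot: [180.0, -0.4, 21.5]
wrist_force: [0.5, 0.0, 0.1]
opening: 0.0
grasp_force: 0.0
```

```bash
python3 lid.py 7
```

```text
[0.4836 0.1746 0.0543] [0.51640338 0.04112696 0.12366669] 13.05
wrist drawer_front call [0.545 0.185 0.057] 0.65
top box call [ 0.638 -0.186  0.029] 0.9
top lid_lip call [ 0.579 -0.219  0.115] 0.92
top tray call [0.649 0.202 0.032] 0.58
top tray call [ 0.589 -0.466  0.031] 0.32
top drawer_front call [0.545 0.184 0.058] 0.65
box [ 639.1 -183.2] [139.8 101.2] 31.1
tray [626.  196.9] [170.3 149.1] 8.0
```

View pics/w7.png

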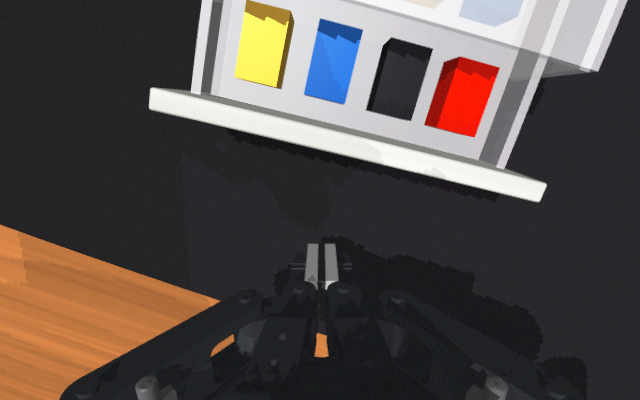

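The drawer front runs from (150, 98) to (545, 190), with the fingertips at about (320, 245) in front of its middle. I'll push along the tray axis, about 97 mm in all.

{"api": "servo_tool", "payload": {"moves": [[[0, 0, 0], [0.0023, -0.0097, 0.004], 0], [[0, 0, 0], [0.0097, 0.0023, 0], 0], [[0, 0, 0], [0.0097, 0.0023, 0], 0], [[0, 0, 0], [0.0097, 0.0023, 0], 0], [[0, 0, 0], [0.0097, 0.0023, 0], 0], [[0, 0, 0], [0.0049, 0.0012, 0], 0], [[0, 0, 0], [0.0049, 0.0012, 0], 0], [[0, 0, 0], [0.0049, 0.0012, 0], 0], [[0, 0, 0], [0.0049, 0.0012, 0], 0], [[0, 0, 0], [0.0049, 0.0012, 0], 0], [[0, 0, 0], [0, 0, 0], 0], [[0, 0, 0], [0, 0, 0], 0]]}}

```text
time: 14.65
ee_pos: [0.546, 0.1934, 0.0492]
tcp_rot: [180.0, -0.3, 21.5]
wrist_force: [0.3, -0.7, 0.2]
opening: 0.0
grasp_force: 0.0
```

```bash
python3 lid.py 8
```

```text
[0.546  0.1934 0.0492] [ 0.33858595 -0.74824536  0.15349429] 14.65
wrist lid_lip call [0.652 0.201 0.028] 0.62
wrist drawer_front call [0.563 0.191 0.059] 0.85
top box call [ 0.638 -0.185  0.03 ] 0.62
top tray call [0.649 0.202 0.034] 0.78
top drawer_front call [0.561 0.189 0.054] 0.83
box [ 639.1 -183.3] [139.9 101. ] 31.1
tray [635.5 197.9] [151.8 148.1] 8.2
```

View pics/w8.png

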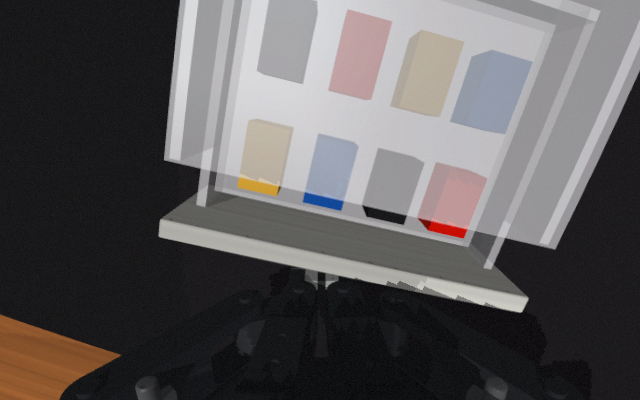

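The fingers are on the front plate near its middle, about (320, 270), and the drawer is sliding in with about 31 mm left.

{"api": "servo_tool", "payload": {"moves": [[[0, 0, 0], [0.0049, 0.0012, 0], 0], [[0, 0, 0], [0.0049, 0.0012, 0], 0], [[0, 0, 0], [0.0049, 0.0012, 0], 0], [[0, 0, 0], [0.0049, 0.0012, 0], 0], [[0, 0, 0], [0.0029, 0.0007, 0], 0], [[0, 0, 0], [0.0019, 0.0005, 0], 0], [[0, 0, 0], [0, 0, 0], 0], [[0, 0, 0], [0, 0, 0], 0]]}}

```text
time: 15.85
ee_pos: [0.5693, 0.1966, 0.049]
tcp_rot: [-180.0, -0.1, 21.5]
wrist_force: [-10.3, -0.2, 5.6]
opening: -0.0003
grasp_force: 4.9
```

```bash
python3 lid.py 9
```

```text
[0.5693 0.1966 0.049 ] [-10.32436041  -0.21693333   5.60881322] 15.85
wrist drawer_front call [0.581 0.192 0.061] 0.83
top box call [ 0.637 -0.183  0.03 ] 0.58
top lid_lip call [ 0.579 -0.219  0.11 ] 0.65
top tray call [0.65  0.201 0.036] 0.87
box [ 639.3 -183.1] [139.6 102.8] 31.4
tray [637.9 196.9] [147.5 146.2] 8.6
```

The force rose to 10 N and the tip stalled. The front face is now about 69 mm from the tray's centre, which fits 60 + 8 mm when shut. I'll back off and check.

{"api": "servo_tool", "payload": {"moves": [[[0, 0, 0], [-0.0049, -0.0012, 0], 0], [[0, 0, 0], [-0.0097, -0.0023, 0], 0], [[0, 0, 0], [-0.02, -0.0046, 0], 0], [[0, 0, 0], [-0.03, -0.007, 0], 0], [[0, 0, 0], [-0.02, 0, -0.02], 0], [[0, 0, 0], [-0.02, 0, -0.04], 0], [[0, 0, 0], [-0.03, 0, -0.04], 0], [[0, 0, 0], [-0.03, 0, -0.02], 0], [[0, 0, 0], [0, 0, 0], 0], [[0, 0, 0], [0, 0, 0], 0]]}}

```text
time: 17.25
ee_pos: [0.4115, 0.1503, 0.1689]
tcp_rot: [180.0, -0.5, 21.5]
wrist_force: [-0.2, -0.5, -0.6]
opening: 0.0001
grasp_force: 0.0
```

```bash
python3 lid.py 10; python3 -c "
import cv2
a=cv2.imread('pics/t10.png')[130:300,190:450]
cv2.imwrite('pics/t10c.png',cv2.resize(a,None,fx=3,fy=3,interpolation=cv2.INTER_CUBIC))"
```

```text
[0.4115 0.1503 0.1689] [-0.20329232 -0.47741277 -0.56509674] 17.25
top box call [ 0.638 -0.184  0.028] 0.73
top lid_lip call [ 0.577 -0.221  0.112] 0.93
top tray call [0.653 0.201 0.034] 0.98
top drawer_front call [0.585 0.192 0.059] 0.6
box [ 639.2 -183.4] [140.  101.3] 31.1
tray [646.3 199.9] [129.1 149.4] 8.2
```

View pics/t10c.png

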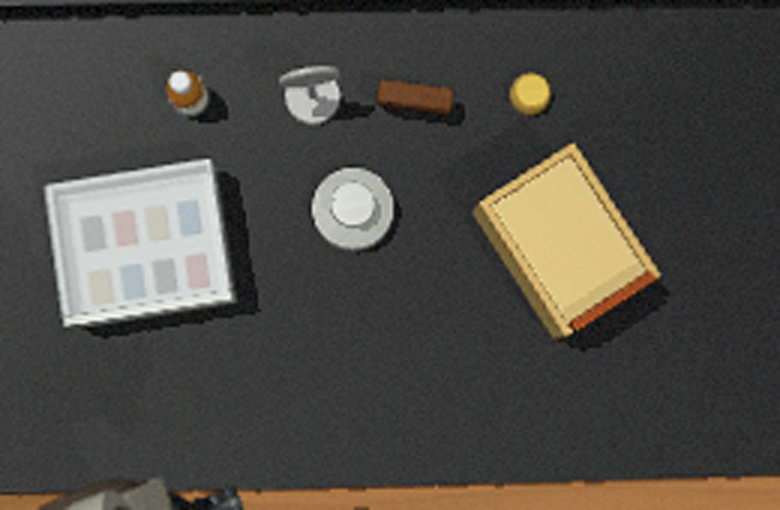

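View pics/w10.png

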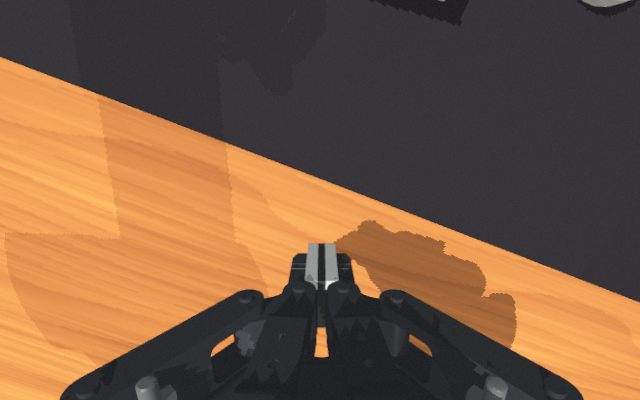

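The enlarged top view shows both shut: the lid's lip is flush at about (615, 300), the drawer front lies against the housing at about (150, 310), and the other things are undisturbed. The last wrist view shows only the fingers over the table edge, touching nothing.

```bash
python3 -c "
from workcell import *
print(job_done())"
```

```text
the job is handed in; nothing more can be done
None
```

I pushed the bamboo lid and the cartridge drawer shut against their stops, left the box where it stood and disturbed nothing else, and handed the job in at about 18 s (limit 48 s).

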